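# Offer the swing beam up to the leather press

### The arm

A 6-joint arm with a two-finger parallel gripper is mounted at the origin on a cart in front of the work surface, level with it; the furniture and walls round the work are solid. World frame = base frame: x ahead of the robot, y to its left, z up, the work surface at z = 0. Lengths are in m, angles in rad, forces in N, time in s.
With the tool pointing down it reaches from about 0.3 to 0.85 m from the base axis. Payload 4.2 kg.
Tool frame: the origin (TCP) lies at the very end of the fingers, on their centre line; the grasp point (between the pads) lies 19 mm behind it; z points along the fingers, y is the line along which they close (so a half turn about z gives the same grasp; the last joint's range is limited). The gripper opens to 91 mm and grips with 3 to 60 N. Pads are 32 mm wide; open, the fingers measure 118 mm over their backs; the gripper's body (76 mm by 178 mm) begins 60 mm behind the grasp point.
Start: joints at [-1.234, 0.32, 1.565, -0, 1.257, -0.02], TCP at [0.201, -0.539, 0.214] pointing down, gripper open.
Joint ranges: [-3.11, 3.11], [-0.84, 2.01], [0.21, 2.61], [-1.34, 4.49], [0.05, 2.63], [-2.56, 2.56]. Speed limits (rad/s): [2.57, 2.57, 3.14, 3.14, 3.14, 3.14].

### API

Orientations are given as a unit quaternion [x, y, z, w].
In Python, from cell import bot, viewer, job gives the robot as it stands.
- The arm moves only by the tool drive_tool, never from a script. Its argument "moves" is one flat list of numbers, 6 for each row, row after row: the shift along the tool's x, y, z scaled (see below), then the turn, a rotation vector about the tool's x, y, z scaled (see below). In form: [x, y, z, ax, ay, az, x, y, z, ax, ay, az, ...]. A call has 1 to 5 rows; each row is the pose to reach, as a shift and turn from the pose commanded when the call began, along the tool's axes at that moment, turning the shorter way round; what a row does not reach only later rows make up. The controller multiplies each number of a shift by 0.1 m and each number of a turn by pi rad. A row lasts 1/8 s, in which the tool goes at most 62.5 mm and 10.7 degrees, less where a joint would pass 70% of its speed; a pose out of reach is approached as far as the arm can. A call with a number of a shift or a turn outside -1 to 1 is refused whole. A call with a gripper value outside its range is refused whole. "gripper" is the finger opening in mm, from 0 to 91.2, set as the call begins (left out, the last holds). The fingers move at their own pace and stop on an object; the grip force is fixed at half the most. Time passes only in rows, so rows that repeat a pose let the fingers close. It gives the time, the measured TCP pose, the force, the opening and the grip force at its end, in the units of the state.
- bot.sense(): the state, without advancing time (a new reading comes with each control period).
- viewer.read_camera(name): name is "side" or "top"; returns the picture (384x512x3 uint8, red, green, blue); there is no depth.
- viewer.calibration(name): a dict with "mtx" (3x3 intrinsics, pixels), "T" (4x4, takes a point from camera to world coordinates). Camera axes: x right, y up, looking along -z (the intrinsics and any distortion apply to the point x, -y, -z); pixel columns grow to the right and rows downward; lengths in m; the calibration is good to about 2 mm. A picture is of the moment at which its call begins. calibration takes no time and is no camera call.
- job.finish_job(): hands the job in; it is judged then, once.
The state is a dict: "time": time; "qpos": joint angles; "qvel": joint speeds; "tau": joint torques, N m; "tool_pos": TCP position; "orientation": TCP orientation; "force": force on the tool from outside, world axes, zero at the start; "ft_torque": the same for the moment, N m; "finger_gap": finger opening in m; "gripper_force": force on a finger pad.
Only numpy, scipy, OpenCV 4.12 (cv2) and the standard library are available. Lean on these libraries where they do the work, as an engineer would, in place of code of your own. Each camera call takes 0.05 s, during which the arm holds its last target. There are 200 camera calls.

### The job

Swing the press's hold-down strap a good quarter turn aside so that the column stands clear. Then pick up the cast swing beam at its balance point and hold it level over the press, its bore centred on the column, its underside two or three centimetres above the column's top and its foot over the middle of the cutting pad, and finish still holding it there, still and touching nothing else, so that I can slip the washer on under it. Do not knock the press with the beam, and leave the other things on the bench as they are.

Things in the scene. Friction and masses are not known exactly. Their poses are not given: they have to be found in the camera images.
- press: Leather press bolted to the bench: grey base 270x124x18 mm, upright steel column 24 mm across, white cutting pad 108x102 mm, its top 42 mm up. Origin: column axis at bench height. x runs along the base from column to pad centre (150 mm), roughly to the robot's right; y is left of that, z up. Base from x = -60 to 210 mm, with an ear at y = +65 mm. Shoulder 38 mm wide round the column up to 60 mm.
- column_top (a point): Centre of the column's top, 112 mm above the bench; the top 9 mm of the column taper from 24 to 17 mm across. Axes as the press.
- strap (a joint): Turn (rad) of the steel hold-down strap about its upright pivot. 0: lying across the column's top; starts at 0 to 0.3. It grows as the strap swings clockwise seen from above, its knob end moving towards the press's -x (away from the pad), up to a stop at 1.9. At 1.57 it points along the press's -x. Stiff hinge (0.06 N m), stays where it is left.
- strap_knob (a point): Centre of the top of the strap's upright black round knob: 18 mm across and 32 mm tall above a 4 mm collar 25 mm across; the knob's top is 158 mm and the strap's upper face 122 mm above the bench. The knob is 92 mm from the pivot. With the strap at 0 it stands at x = 0, y = -27 mm of the press.
- strap_pivot (a point): Strap's pivot axis, at the strap's upper face, at x = 0, y = +65 mm of the press. The strap is 22 mm wide and 8 mm thick; a washer and a domed nut stand 12 mm higher than it there.
- swing_beam: Grey casting, 0.5 to 0.75 kg, lying flat on the bench at the right, handle towards the robot: heavy hub 56 mm across, 40 mm tall, upright bore 26 mm; straight web 22 mm wide, at z = 13 to 37 mm, clear from x = 30 to 140 mm; steel foot 54 mm across under the far end; black handle. Origin: bore axis at the hub's underside; x from hub to handle (lug at -43, handle end at 234 mm), z up.
- beam_balance (a point): Balance point (centre of mass) of the beam, in the middle of the web: x = 64 mm from the bore's axis towards the handle, 25 mm above the hub's underside. Axes as the beam.
- beam_foot (a point): Centre of the press foot's underside, x = 165 mm from the bore's axis, level with the hub's underside. Axes as the beam.
- washer: Flat brass washer, 48 mm across, 7 mm thick, lying behind, between the press and the beam; to be left alone. Origin: centre of its underside.
- glue_pen: Glue pen with a grey foot and a yellow cap, 88x17x17 mm, lying on the bench in front of the press; to be left alone. Origin: centre of its underside.
- pricker: Black pricking iron, 108x16x10 mm, lying on the bench to the left of the press; to be left alone. Origin: centre of its underside.
- spool_a: Spool of yellow thread with wooden ends, 42 mm across, 56 mm tall, standing behind the press; to be left alone. Origin: centre of its underside.
- spool_b: Spool of white thread with black ends, 42 mm across, 56 mm tall, standing behind the press; to be left alone. Origin: centre of its underside.
- felt_roll: Roll of beige felt standing on end, 54 mm across, 71 mm tall, to the left of the press; to be left alone. Origin: centre of its underside.

How it is judged:
By the outcome, as a careful person would: the job done as asked, in the order asked, and still so for the second after the job is handed in, while the arm keeps its last pose, push and grip.
It also fails if it takes over 58 s, if anything falls off the work surface, if the arm or the gripper's body presses on something with over 40 N, if the wrist force passes 120 N, or if a joint passes its speed limit or range.

## Working session

There is one attempt and no reset: what is moved stays moved. The work goes in short steps, Python scripts to look and compute and a tool call to move; the robot and the scene stay as the last step left them, time stands still between calls to the robot, and variables do not carry over. Pictures are saved under pics/ and viewed, at most 10 in all, crops included, and the job is handed in when it is done.

Besides the shell and the picture viewer there is one more tool, called after "Call:" by a JSON object that holds its "fn" and its "kwargs", one argument or row to a line. drive_tool: Moves the arm, as the interface text tells. Its arguments: {"type":"object","properties":{"moves":{"type":"array","items":{"type":"number","minimum":-1,"maximum":1}},"gripper":{"type":"number"}},"required":["moves"]}

```bash
mkdir -p pics
cat > h.py <<'E'
import numpy as np,cv2
from cell import bot,viewer,job
from scipy.spatial.transform import Rotation as R
def snap(n,f):
    im=viewer.read_camera(n); cv2.imwrite('pics/'+f,im[:,:,::-1]); return im
def ray(n,u,v):
    c=viewer.calibration(n);K=np.array(c['mtx']);T=np.array(c['T'])
    x,y,_=np.linalg.inv(K)@[u,v,1]; return T[:3,3],T[:3,:3]@np.array([x,-y,-1])
def onz(n,u,v,z):
    o,d=ray(n,u,v); return o+d*(z-o[2])/d[2]
def proj(n,p):
    c=viewer.calibration(n);K=np.array(c['mtx']);T=np.array(c['T'])
    q=T[:3,:3].T@(np.array(p)-T[:3,3]); w=K@[q[0],-q[1],-q[2]]; return w[:2]/w[2]
def move(p,yaw=None):
    s=bot.sense();r=R.from_quat(s['orientation'])
    return r.inv().apply(np.array(p)-s['tool_pos'])/0.1
E
python3 - <<'E'
from h import *
a=snap('top','t0.png');b=snap('side','s0.png')
cv2.imwrite('pics/t0.png',cv2.resize(a[:,:,::-1],(800,600)))
cv2.imwrite('pics/s0.png',cv2.resize(b[:,:,::-1],(800,600)))
for n in('top','side'):
    c=viewer.calibration(n);print(c)
s=bot.sense();print(s,R.from_quat(s['orientation']).as_matrix().round(3))
E
```

```text
{'mtx': array([[429.39951581,   0.        , 259.56142549],
       [  0.        , 429.39951581, 190.71931488],
       [  0.        ,   0.        ,   1.        ]]), 'T': array([[-0.00640564,  0.99766239, -0.06803467,  0.45752325],
       [-0.99997607, -0.00656867, -0.00217279,  0.03407332],
       [-0.00261461,  0.06801912,  0.99768059,  1.32932767],
       [ 0.        ,  0.        ,  0.        ,  1.        ]])}
{'mtx': array([[379.58057498,   0.        , 260.61793   ],
       [  0.        , 379.58057498, 182.53728293],
       [  0.        ,   0.        ,   1.        ]]), 'T': array([[-0.95886387,  0.15546714, -0.23750798,  0.29341468],
       [-0.2837181 , -0.4978414 ,  0.81954742,  0.8986945 ],
       [ 0.00917139,  0.85321973,  0.52147097,  0.66211282],
       [ 0.        ,  0.        ,  0.        ,  1.        ]])}
{'time': 0.1, 'qpos': array([-1.23400742e+00,  3.20199250e-01,  1.56553784e+00, -2.44440922e-06,
        1.25739243e+00, -1.99927699e-02]), 'qvel': array([ 0.0007385 , -0.00077603, -0.00266497, -0.00090201,  0.00056624,
       -0.00100245]), 'tau': array([ 1.88589111e-03, -4.13328552e+01, -2.32507753e+01,  7.30143045e-02,
        4.22574312e-02, -5.47227808e-05]), 'tool_pos': array([ 0.20068166, -0.53836865,  0.2132283 ]), 'orientation': array([ 9.84130149e-01,  1.77446497e-01, -1.22357875e-04, -7.58630378e-04]), 'force': array([-0.47569689, -0.31747761, -0.45877428]), 'ft_torque': array([-0.00806961, -0.00019304,  0.0187277 ]), 'gripper_force': 0.0, 'finger_gap': 0.09127368864482571} [[ 0.937  0.349 -0.001]
 [ 0.349 -0.937  0.001]
 [ 0.    -0.002 -1.   ]]
```

View pics/t0.png

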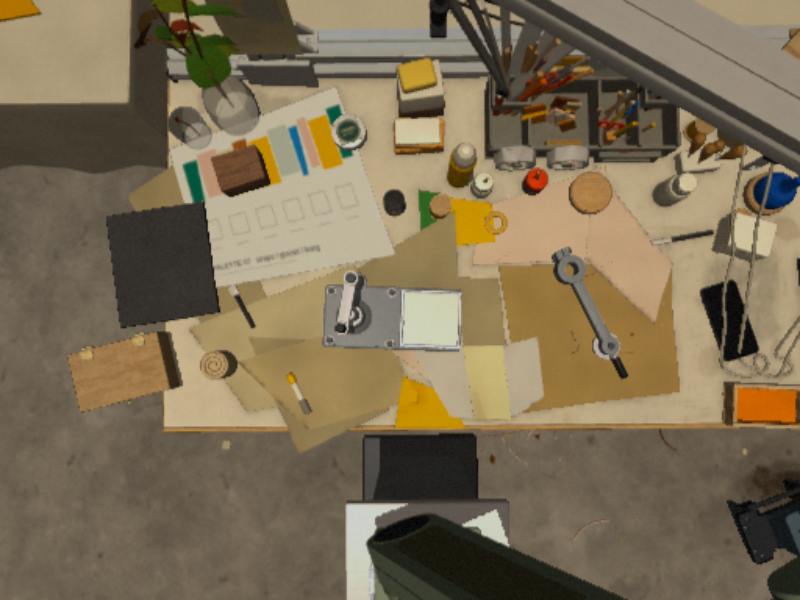

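View pics/s0.png

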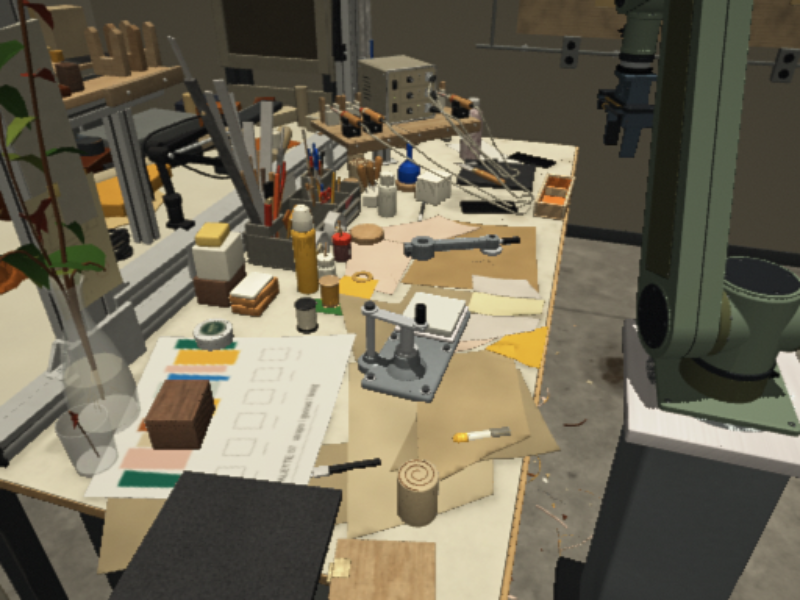

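The top view shows the press with the pad at about (402–462, 290–348), the strap pivot at (350,278) and the knob at (341,327). The beam hub is at (570,266), the foot near (606,347) and the handle end at (624,376), all in 800x600 pixels. In the side view the knob is at (420,312) and the pivot at (370,308).

Run:
```python
from h import *
a=cv2.imread('pics/t0.png'); 
im=viewer.read_camera('top')
g=cv2.cvtColor(im,cv2.COLOR_RGB2HSV)
k=1.5625
m=((g[...,2]>200)&(g[...,1]<40)).astype(np.uint8); z=np.zeros_like(m); z[180:230,250:302]=1
c=max(cv2.findContours(m*z,0,2)[0],key=cv2.contourArea); r=cv2.minAreaRect(c); print('pad',r)
pts=np.array([onz('top',*q,0.042) for q in cv2.boxPoints(r)]);pc=pts.mean(0);print(pts.round(4),pc)
e=[pts[(i+1)%4]-pts[i] for i in range(4)];print([np.linalg.norm(x) for x in e])
for n,q,h in [('pivot',(350,276),.134),('knob',(341,327),.158),('hub',(570,266),.04),('foot',(606,347),.037),('hend',(625,376),.025),('lug',(558,253),.03)]:
    print(n,onz('top',q[0]/k,q[1]/k,h).round(4))
x=np.hstack([cv2.resize(im[165:235,195:305],None,fx=4,fy=4,interpolation=2),np.zeros((280,8,3),np.uint8)])
y=cv2.resize(im[150:250,340:415],None,fx=4,fy=4,interpolation=2)
o=np.zeros((400,x.shape[1]+y.shape[1],3),np.uint8);o[:280,:x.shape[1]]=x;o[:,x.shape[1]:]=y
print(x.shape,o.shape)
cv2.imwrite('pics/t1.png',o[:,:,::-1])
```

```text
pad ((274.0, 204.0), (32.0, 36.0), 90.0)
[[ 0.5536  0.0475  0.042 ]
 [ 0.5529 -0.0607  0.042 ]
 [ 0.4569 -0.0596  0.042 ]
 [ 0.4576  0.0481  0.042 ]] [ 0.50523458 -0.00615374  0.042     ]
[np.float64(0.1082059163679778), np.float64(0.09595904488813306), np.float64(0.10765878700396088), np.float64(0.09597888659729194)]
pivot [0.5792 0.1359 0.134 ]
knob [0.4874 0.1496 0.158 ]
hub [ 0.6053 -0.2811  0.04  ]
foot [ 0.4488 -0.3473  0.037 ]
hend [ 0.3927 -0.386   0.025 ]
lug [ 0.6321 -0.2607  0.03  ]
(280, 448, 3) (400, 748, 3)
```

View pics/t1.png

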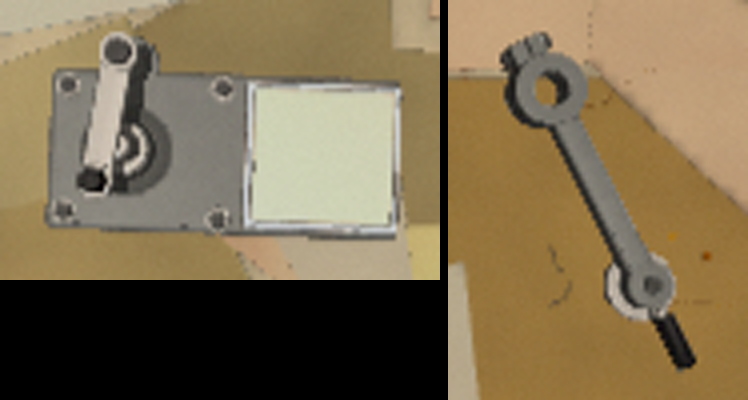

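Zoomed crop: pivot nut (118,50), knob (93,178), pad corners (248,83), (401,88), (398,232), (244,226). On the beam, the bore is at (551,90), the foot boss at (653,286) and the handle end at (686,362).

Run:
```python
from h import *
f=lambda u,v,z,ox=195,oy=165:onz('top',ox+u/4-.4,oy+v/4-.4,z)
P=np.array([f(*q,.042) for q in [(248,83),(401,88),(398,232),(244,226)]]);pc=P.mean(0)
B=np.array([f(*q,.018) for q in [(57,70),(402,85),(398,237),(47,226)]])
print('edges',[np.linalg.norm(P[i]-P[i-1]).round(4) for i in range(4)],[np.linalg.norm(B[i]-B[i-1]).round(4) for i in range(4)])
ex=(P[1]+P[2]-P[0]-P[3]);ex2=B[1]+B[2]-B[0]-B[3]
for e in (ex,ex2): print('yaw',np.degrees(np.arctan2(e[1],e[0])))
e=ex/np.linalg.norm(ex)+ex2/np.linalg.norm(ex2);e/=np.linalg.norm(e);l=np.array([-e[1],e[0],0])
c1=pc-.15*e; c2=B.mean(0)-.075*e
print('col from pad',c1,'base',c2)
pv=f(118,50,.134);print('pivot',pv,'col from pivot',pv-.065*l)
kn=f(93,176,.158);print('knob',kn,np.linalg.norm((kn-pv)[:2]))
d=kn-pv; print('strap ang', np.arctan2(-d@e,-d@l))
h=f(551-448,90,.04,340,150);ft=f(653-448,286,.037,340,150);he=f(686-448,362,.025,340,150)
print('hub',h,'foot',ft,np.linalg.norm((h-ft)[:2]),'hend',he,np.linalg.norm((h-he)[:2]))
d=he-h;d2=ft-h;print(np.degrees([np.arctan2(d[1],d[0]),np.arctan2(d2[1],d2[0])]))
u=d2[:2]/np.linalg.norm(d2[:2]);print('bal',h[:2]+.064*u)
```

```text
edges [np.float64(0.1073), np.float64(0.1151), np.float64(0.108), np.float64(0.1152)] [np.float64(0.1195), np.float64(0.2646), np.float64(0.1161), np.float64(0.2674)]
yaw -92.42452085664806
yaw -92.51479284384928
col from pad [0.51196701 0.1398477  0.042     ] base [0.51223708 0.13801483 0.018     ]
pivot [0.57786776 0.13561025 0.134     ] col from pivot [0.51292814 0.13841112 0.134     ]
knob [0.48927336 0.15068739 0.158     ] 0.08986817742171783
strap ang 0.12546301867968032
hub [ 0.59964098 -0.28259325  0.04      ] foot [ 0.45171395 -0.3563514   0.037     ] 0.165295709494043 hend [ 0.39430301 -0.38330296  0.025     ] 0.22870532857355827
[-153.87397423 -153.49861584]
bal [ 0.54236587 -0.31115129]
```

```bash
cat >> h.py <<'E'
def plan(wps,nd=3):
    """wps: list of (x,y,z,yaw_deg), tool straight down; prints one row per call."""
    s=bot.sense();p=s['tool_pos'];r=R.from_quat(s['orientation'])
    for x,y,z,a in wps:
        t=R.from_euler('z',a,degrees=True)*R.from_euler('x',180,degrees=True)
        row=np.r_[r.inv().apply(np.array([x,y,z])-p)/.1,(r.inv()*t).as_rotvec()/np.pi].round(nd)+0
        print(row.tolist(),'BAD' if abs(row).max()>1 else '')
        p=p+r.apply(row[:3]*.1); r=r*R.from_rotvec(row[3:]*np.pi)
def line(a,b,n): return [tuple(np.array(a)+(np.array(b)-a)*i/n) for i in range(1,n+1)]
C=np.array([.5125,.139]);E=np.radians(-92.5);PIV=np.array([.578,.1357])
def knob(th): 
    a=np.radians(177.5)-th; return PIV+.092*np.array([np.cos(a),np.sin(a)]),np.degrees(a)
E
python3 - <<'E'
from h import *
k,a=knob(.125);print(k,a)
s=(.2007,-.5384,.2132,20.4)
plan(line(s,(.34,-.20,.2132,80),4)+line((.34,-.20,.2132,80),(k[0],k[1],.2,a),4),2)
E
```

```text
[0.48730501 0.15114083] 170.3380275608647
[0.62, -0.67, 0.0, 0.0, 0.0, -0.08] 
[0.77, -0.5, 0.0, 0.0, 0.0, -0.09] 
[0.88, -0.26, 0.0, 0.0, 0.0, -0.08] 
[0.91, -0.03, 0.0, 0.0, 0.0, -0.08] 
[0.93, 0.2, 0.04, 0.0, 0.0, -0.13] 
[0.77, 0.56, 0.03, 0.0, 0.0, -0.12] 
[0.51, 0.81, 0.04, 0.0, 0.0, -0.13] 
[0.15, 0.94, 0.03, 0.0, 0.0, -0.12]
```

Call:
{"fn": "drive_tool", "kwargs": {
  "moves": [0.62, -0.67, 0, 0, 0, -0.08, 0.62, -0.67, 0, 0, 0, -0.08, 0.62, -0.67, 0, 0, 0, -0.08],
  "gripper": 40
}}

```text
time: 0.52
tool_pos: [0.2359, -0.4528, 0.214]
orientation: [0.954, 0.3, -0.0, -0.0]
force: [-0.8, -1.2, -0.7]
finger_gap: 0.0641
gripper_force: 0.0
```

Call:
{"fn": "drive_tool", "kwargs": {
  "moves": [0.77, -0.5, 0, 0, 0, -0.09, 0.77, -0.5, 0, 0, 0, -0.09, 0.77, -0.5, 0, 0, 0, -0.09]
}}

```text
time: 0.9
tool_pos: [0.2704, -0.3691, 0.2141]
orientation: [0.902, 0.431, -0.0, 0.0]
force: [0.3, -0.6, 0.7]
finger_gap: 0.0403
gripper_force: 0.0
```

Call:
{"fn": "drive_tool", "kwargs": {
  "moves": [0.88, -0.26, 0, 0, 0, -0.08, 0.88, -0.26, 0, 0, 0, -0.08, 0.88, -0.26, 0, 0, 0, -0.08]
}}

```text
time: 1.27
tool_pos: [0.3057, -0.2852, 0.2141]
orientation: [0.841, 0.541, -0.0, 0.001]
force: [-0.1, -0.1, -0.8]
finger_gap: 0.0401
gripper_force: 0.0
```

Call:
{"fn": "drive_tool", "kwargs": {
  "moves": [0.91, -0.03, 0, 0, 0, -0.08, 0.91, -0.03, 0, 0, 0, -0.08, 0.91, -0.03, 0, 0, 0, -0.08]
}}

```text
time: 1.65
tool_pos: [0.3411, -0.2016, 0.2141]
orientation: [0.767, 0.642, -0.0, 0.001]
force: [0.3, -0.4, 0.0]
finger_gap: 0.0402
gripper_force: 0.0
```

Call:
{"fn": "drive_tool", "kwargs": {
  "moves": [0.93, 0.2, 0.04, 0, 0, -0.13, 0.93, 0.2, 0.04, 0, 0, -0.13, 0.93, 0.2, 0.04, 0, 0, -0.13]
}}

```text
time: 2.02
tool_pos: [0.3774, -0.1134, 0.2099]
orientation: [0.621, 0.784, -0.0, 0.0]
force: [0.3, -0.3, -0.6]
finger_gap: 0.0399
gripper_force: 0.0
```

Call:
{"fn": "drive_tool", "kwargs": {
  "moves": [0.77, 0.56, 0.03, 0, 0, -0.12, 0.77, 0.56, 0.03, 0, 0, -0.12, 0.77, 0.56, 0.03, 0, 0, -0.12]
}}

```text
time: 2.4
tool_pos: [0.4145, -0.0257, 0.2068]
orientation: [0.464, 0.886, -0.0, 0.0]
force: [-0.1, -0.9, 0.5]
finger_gap: 0.0403
gripper_force: 0.0
```

Call:
{"fn": "drive_tool", "kwargs": {
  "moves": [0.51, 0.81, 0.04, 0, 0, -0.13, 0.51, 0.81, 0.04, 0, 0, -0.13, 0.51, 0.81, 0.04, 0, 0, -0.13]
}}

```text
time: 2.78
tool_pos: [0.4517, 0.0624, 0.2027]
orientation: [0.274, 0.962, -0.001, 0.0]
force: [0.3, -0.3, 0.1]
finger_gap: 0.04
gripper_force: 0.0
```

Call:
{"fn": "drive_tool", "kwargs": {
  "moves": [0.15, 0.9, 0.0, 0, 0, -0.12, 0.15, 0.9, 0.0, 0, 0, -0.12, 0.15, 0.9, 0.0, 0, 0, -0.12, 0.15, 0.9, 0.0, 0, 0, -0.12]
}}

```text
time: 3.28
tool_pos: [0.4849, 0.1454, 0.2028]
orientation: [0.091, 0.996, -0.001, -0.0]
force: [0.2, 0.4, 0.5]
finger_gap: 0.0401
gripper_force: 0.0
```

Run:
```python
from h import *
im=snap('side','x.png')
cv2.imwrite('pics/s1.png',cv2.resize(im[120:280,180:340,::-1],None,fx=3.7,fy=3.7,interpolation=2))
plan([(.4885,.151,.200,170.3),(.4885,.151,.133,170.3)])
```

```text
[-0.026, 0.06, 0.029, 0.0, 0.0, -0.004] 
[0.0, 0.0, 0.67, 0.0, 0.0, 0.0]
```

View pics/s1.png

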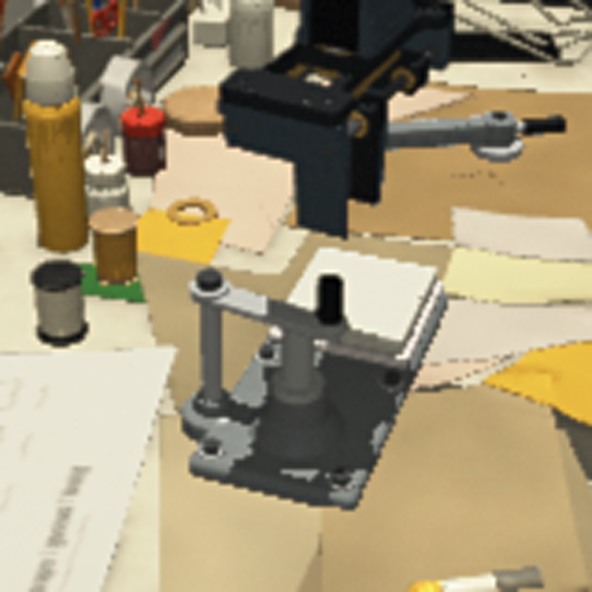

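The side crop shows the fingers above the knob, with the knob's top centre at about (329,281) in the crop.

Run:
```python
from h import *
print(proj('side',(.4885,.151,.158)),180+329/3.7,120+281/3.7)
o,d=ray('side',180+329/3.7,120+281/3.7);print(o+d*(.158-o[2])/d[2])
```

```text
[269.0374966  193.88221314] 268.9189189189189 195.94594594594594
[0.48635889 0.15984958 0.158     ]
```

Call:
{"fn": "drive_tool", "kwargs": {
  "moves": [-0.03, 0.06, 0.03, 0, 0, 0, -0.03, 0.06, 0.3, 0, 0, 0, -0.03, 0.06, 0.35, 0, 0, 0, -0.03, 0.06, 0.35, 0, 0, 0]
}}

```text
time: 3.82
tool_pos: [0.4893, 0.153, 0.168]
orientation: [0.089, 0.996, -0.0, -0.0]
force: [0.6, 0.6, 0.7]
finger_gap: 0.0401
gripper_force: 0.0
```

Call:
{"fn": "drive_tool", "kwargs": {
  "moves": [0, 0.02, 0, 0, 0, 0, 0, 0.02, 0, 0, 0, 0, 0, 0.02, 0.2, 0, 0, 0, 0, 0.02, 0.36, 0, 0, 0, 0, 0.02, 0.36, 0, 0, 0],
  "gripper": 60
}}

```text
time: 4.45
tool_pos: [0.489, 0.155, 0.1313]
orientation: [0.088, 0.996, -0.0, -0.001]
force: [0.1, 0.4, 0.4]
finger_gap: 0.0599
gripper_force: 0.0
```

Run:
```python
from h import *
im=snap('side','x2.png')
print(bot.sense()['force'],bot.sense()['tool_pos'])
cv2.imwrite('pics/s2.png',cv2.resize(im[150:250,210:310,::-1],None,fx=5,fy=5,interpolation=2))
```

```text
[ 0.16796992 -0.43738947  0.10850674] [0.48968234 0.15520036 0.13211184]
```

View pics/s2.png

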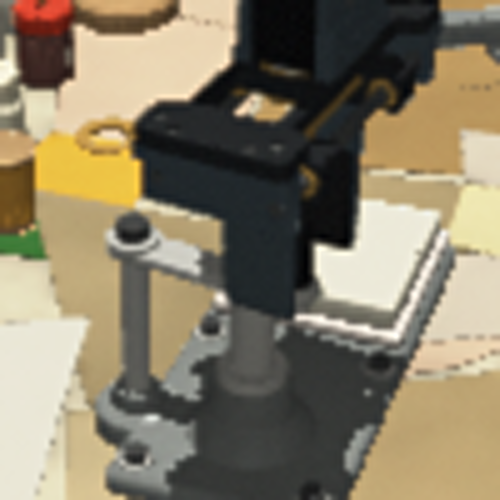

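The knob sits between the fingers. I'll close to confirm the capture.

Call:
{"fn": "drive_tool", "kwargs": {
  "moves": [0, 0, 0, 0, 0, 0, 0, 0, 0, 0, 0, 0, 0, 0, 0, 0, 0, 0, 0, 0, 0, 0, 0, 0, 0, 0, 0, 0, 0, 0],
  "gripper": 15
}}

```text
time: 5.12
tool_pos: [0.4896, 0.1551, 0.132]
orientation: [0.089, 0.996, -0.0, 0.0]
force: [-0.3, -0.3, 1.2]
finger_gap: 0.0172
gripper_force: 30.0
```

Run:
```python
from h import *
s=bot.sense();print(s['force'],s['ft_torque'],s['finger_gap'],s['tool_pos'])
p=s['tool_pos'][:2]-PIV;th=np.radians(177.5)-np.arctan2(p[1],p[0]);print(th,np.hypot(*p))
ths=np.linspace(th,1.72,10)[1:]
plan([(*knob(t)[0],.132,knob(t)[1]) for t in ths])
```

```text
[-0.28073114 -0.29629587  1.20940168] [ 0.01571109 -0.11335379  0.04743197] 0.017184114778936905 [0.48961892 0.15507879 0.13201586]
0.17221496881289333 0.0904806734340204
[-0.004, 0.157, 0.0, 0.0, 0.0, 0.067] 
[-0.014, 0.158, 0.0, 0.0, 0.0, 0.055] 
[-0.013, 0.157, 0.0, 0.0, 0.0, 0.055] 
[-0.014, 0.158, 0.0, 0.0, 0.0, 0.054] 
[-0.013, 0.157, 0.0, 0.0, 0.0, 0.055] 
[-0.014, 0.158, 0.0, 0.0, 0.0, 0.055] 
[-0.013, 0.157, 0.0, 0.0, 0.0, 0.054] 
[-0.014, 0.158, 0.0, 0.0, 0.0, 0.055] 
[-0.014, 0.157, 0.0, 0.0, 0.0, 0.055]
```

Call:
{"fn": "drive_tool", "kwargs": {
  "moves": [0, 0, 0, 0, 0, 0, 0, 0, 0, 0, 0, 0, 0, 0.16, 0, 0, 0, 0.067, 0, 0.16, 0, 0, 0, 0.067],
  "gripper": 22
}}

```text
time: 5.62
tool_pos: [0.4926, 0.1714, 0.1319]
orientation: [0.192, 0.981, 0.0, 0.0]
force: [1.0, -0.0, 0.5]
finger_gap: 0.0224
gripper_force: 0.0
```

Call:
{"fn": "drive_tool", "kwargs": {
  "moves": [-0.007, 0.08, 0, 0, 0, 0.028, -0.014, 0.158, 0, 0, 0, 0.055]
}}

```text
time: 5.88
tool_pos: [0.4991, 0.1844, 0.1317]
orientation: [0.277, 0.961, -0.001, -0.001]
force: [-0.5, -1.6, -0.6]
finger_gap: 0.022
gripper_force: 0.5
```

Call:
{"fn": "drive_tool", "kwargs": {
  "moves": [-0.007, 0.08, 0, 0, 0, 0.028, -0.014, 0.158, 0, 0, 0, 0.055]
}}

```text
time: 6.12
tool_pos: [0.5087, 0.1971, 0.1316]
orientation: [0.359, 0.934, -0.001, -0.001]
force: [-0.4, -0.3, 0.4]
finger_gap: 0.0221
gripper_force: 0.5
```

Call:
{"fn": "drive_tool", "kwargs": {
  "moves": [-0.007, 0.08, 0, 0, 0, 0.028, -0.014, 0.158, 0, 0, 0, 0.055]
}}

```text
time: 6.38
tool_pos: [0.5203, 0.2079, 0.1316]
orientation: [0.438, 0.899, -0.001, -0.001]
force: [0.6, -0.2, -0.0]
finger_gap: 0.0217
gripper_force: 0.5
```

Call:
{"fn": "drive_tool", "kwargs": {
  "moves": [-0.007, 0.08, 0, 0, 0, 0.028, -0.014, 0.158, 0, 0, 0, 0.055]
}}

```text
time: 6.62
tool_pos: [0.5336, 0.2166, 0.1316]
orientation: [0.514, 0.858, -0.001, -0.001]
force: [-1.5, -1.2, -0.4]
finger_gap: 0.022
gripper_force: 0.5
```

Call:
{"fn": "drive_tool", "kwargs": {
  "moves": [-0.007, 0.08, 0, 0, 0, 0.028, -0.014, 0.158, 0, 0, 0, 0.055]
}}

```text
time: 6.88
tool_pos: [0.5483, 0.2228, 0.1316]
orientation: [0.586, 0.81, -0.001, -0.001]
force: [-0.6, -0.5, -0.0]
finger_gap: 0.0218
gripper_force: 0.5
```

Call:
{"fn": "drive_tool", "kwargs": {
  "moves": [-0.007, 0.08, 0, 0, 0, 0.028, -0.014, 0.158, 0, 0, 0, 0.055]
}}

```text
time: 7.12
tool_pos: [0.5638, 0.2265, 0.1316]
orientation: [0.654, 0.757, -0.001, -0.0]
force: [-0.8, 0.1, -0.1]
finger_gap: 0.0219
gripper_force: 0.5
```

Call:
{"fn": "drive_tool", "kwargs": {
  "moves": [-0.007, 0.08, 0, 0, 0, 0.028, -0.014, 0.158, 0, 0, 0, 0.055]
}}

```text
time: 7.38
tool_pos: [0.5796, 0.2274, 0.1316]
orientation: [0.716, 0.698, -0.001, -0.0]
force: [-1.0, 0.4, 0.7]
finger_gap: 0.0219
gripper_force: 0.4
```

Call:
{"fn": "drive_tool", "kwargs": {
  "moves": [-0.007, 0.08, 0, 0, 0, 0.028, -0.014, 0.158, 0, 0, 0, 0.055, -0.014, 0.158, 0, 0, 0, 0.055]
}}

```text
time: 7.75
tool_pos: [0.596, 0.2255, 0.1316]
orientation: [0.773, 0.634, -0.0, -0.0]
force: [-0.7, 0.0, 0.4]
finger_gap: 0.0216
gripper_force: 0.0
```

Run:
```python
from h import *
s=bot.sense();print(s['force'],s['tool_pos'])
p=s['tool_pos'][:2]-PIV;th=np.radians(177.5)-np.arctan2(p[1],p[0]);print(th,np.hypot(*p))
```

```text
[-0.67906364  0.00945848  0.41476369] [0.59598981 0.22550893 0.13160279]
1.724858631307593 0.09159299478696867
```

Run:
```python
from h import *
s=bot.sense()['tool_pos'];a=(s[0],s[1],.21,78.8)
plan([a]+line(a,(.542,-.311,.16,26.5),6))
```

```text
[0.0, 0.0, -0.784, 0.0, 0.0, 0.0] 
[-0.895, 0.086, 0.084, 0.0, 0.0, 0.048] 
[-0.871, 0.22, 0.083, 0.0, 0.0, 0.048] 
[-0.828, 0.349, 0.084, 0.0, 0.0, 0.049] 
[-0.766, 0.471, 0.084, 0.0, 0.0, 0.048] 
[-0.685, 0.581, 0.083, 0.0, 0.0, 0.049] 
[-0.589, 0.679, 0.084, 0.0, 0.0, 0.048]
```

Call:
{"fn": "drive_tool", "kwargs": {
  "moves": [0, 0, 0, 0, 0, 0, 0, 0, 0, 0, 0, 0, 0, 0, -0.4, 0, 0, 0, 0, 0, -0.8, 0, 0, 0, 0, 0, -0.8, 0, 0, 0],
  "gripper": 40
}}

```text
time: 8.38
tool_pos: [0.5975, 0.2268, 0.2159]
orientation: [0.774, 0.634, 0.004, 0.001]
force: [0.1, -0.5, 0.3]
finger_gap: 0.0398
gripper_force: 0.0
```

Call:
{"fn": "drive_tool", "kwargs": {
  "moves": [-0.9, 0.09, 0, 0, 0, 0.048, -0.9, 0.09, 0, 0, 0, 0.048, -0.9, 0.09, 0, 0, 0, 0.048],
  "gripper": 62
}}

```text
time: 8.75
tool_pos: [0.586, 0.1343, 0.211]
orientation: [0.82, 0.572, -0.001, -0.0]
force: [0.7, -0.2, -0.3]
finger_gap: 0.0616
gripper_force: 0.0
```

Call:
{"fn": "drive_tool", "kwargs": {
  "moves": [-0.87, 0.22, 0.08, 0, 0, 0.048, -0.87, 0.22, 0.08, 0, 0, 0.048, -0.87, 0.22, 0.08, 0, 0, 0.048]
}}

```text
time: 9.12
tool_pos: [0.5773, 0.0462, 0.2031]
orientation: [0.861, 0.509, -0.001, -0.0]
force: [0.8, 0.6, -0.3]
finger_gap: 0.0617
gripper_force: 0.0
```

Call:
{"fn": "drive_tool", "kwargs": {
  "moves": [-0.83, 0.35, 0.08, 0, 0, 0.049, -0.83, 0.35, 0.08, 0, 0, 0.049, -0.83, 0.35, 0.08, 0, 0, 0.049]
}}

```text
time: 9.5
tool_pos: [0.5687, -0.0427, 0.1954]
orientation: [0.897, 0.442, -0.0, -0.0]
force: [-0.3, 0.4, 0.2]
finger_gap: 0.0622
gripper_force: 0.0
```

Call:
{"fn": "drive_tool", "kwargs": {
  "moves": [-0.77, 0.47, 0.08, 0, 0, 0.048, -0.77, 0.47, 0.08, 0, 0, 0.048, -0.77, 0.47, 0.08, 0, 0, 0.048]
}}

```text
time: 9.88
tool_pos: [0.5594, -0.132, 0.1876]
orientation: [0.928, 0.373, 0.0, -0.0]
force: [0.3, 1.0, -0.2]
finger_gap: 0.0619
gripper_force: 0.0
```

Call:
{"fn": "drive_tool", "kwargs": {
  "moves": [-0.69, 0.58, 0.08, 0, 0, 0.049, -0.69, 0.58, 0.08, 0, 0, 0.049, -0.69, 0.58, 0.08, 0, 0, 0.049]
}}

```text
time: 10.25
tool_pos: [0.5501, -0.2214, 0.1796]
orientation: [0.954, 0.301, 0.0, -0.0]
force: [0.3, 1.2, -0.5]
finger_gap: 0.062
gripper_force: 0.0
```

Call:
{"fn": "drive_tool", "kwargs": {
  "moves": [-0.59, 0.68, 0.08, 0, 0, 0.048, -0.59, 0.68, 0.08, 0, 0, 0.048, -0.59, 0.68, 0.08, 0, 0, 0.048, -0.59, 0.68, 0.08, 0, 0, 0.048]
}}

```text
time: 10.75
tool_pos: [0.5409, -0.3093, 0.1721]
orientation: [0.973, 0.229, 0.0, -0.001]
force: [0.5, 0.0, 0.0]
finger_gap: 0.062
gripper_force: 0.0
```

Run:
```python
from h import *
s=bot.sense();print(s['tool_pos'])
a=snap('top','x3.png');b=snap('side','x4.png')
o=np.hstack([cv2.resize(a[150:250,195:415],None,fx=2,fy=2,interpolation=2)])
p=cv2.resize(b[130:260,210:350],None,fx=2.5,fy=2.5,interpolation=2)
q=np.zeros((325,800,3),np.uint8);q[:200,:440]=o;q[:,445:795]=p
cv2.imwrite('pics/c1.png',q[:,:,::-1])
plan([(.5424,-.3112,.16,26.5),(.5424,-.3112,.06,26.5),(.5424,-.3112,.007,26.5)])
```

```text
[ 0.54090314 -0.30933746  0.17207812]
[0.008, 0.021, 0.123, 0.0, 0.0, 0.0] 
[-0.001, 0.0, 1.0, 0.0, 0.0, 0.0] 
[0.0, 0.0, 0.53, 0.0, 0.0, 0.0]
```

View pics/c1.png

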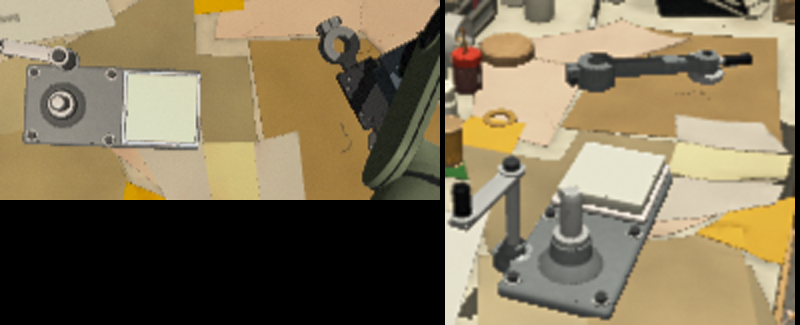

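The strap now points along -x and the column is clear, with its top at (61,102) in the left crop. The gripper is over the beam web, so I descend.

Call:
{"fn": "drive_tool", "kwargs": {
  "moves": [0.01, 0.02, 0.1, 0, 0, 0, 0.01, 0.02, 0.4, 0, 0, 0, 0.01, 0.02, 0.8, 0, 0, 0, 0.01, 0.02, 1.0, 0, 0, 0, 0.01, 0.02, 1.0, 0, 0, 0]
}}

```text
time: 11.48
tool_pos: [0.5407, -0.3118, 0.0697]
orientation: [0.974, 0.228, -0.002, -0.002]
force: [0.9, 0.3, 1.0]
finger_gap: 0.0618
gripper_force: 0.0
```

Call:
{"fn": "drive_tool", "kwargs": {
  "moves": [0, 0, 0.2, 0, 0, 0, 0, 0, 0.4, 0, 0, 0, 0, 0, 0.55, 0, 0, 0, 0, 0, 0.63, 0, 0, 0, 0, 0, 0.63, 0, 0, 0]
}}

```text
time: 12.1
tool_pos: [0.5419, -0.313, 0.0088]
orientation: [0.974, 0.228, -0.0, -0.0]
force: [0.3, -0.0, -0.3]
finger_gap: 0.0619
gripper_force: 0.0
```

Run:
```python
from h import *
s=bot.sense();print(s['tool_pos'],s['force'])
for uv in [(225.2,200.8)]: print('coltop',onz('top',*uv,.112))
b=snap('side','x5.png')
cv2.imwrite('pics/c2.png',cv2.resize(b[130:190,250:350,::-1],None,fx=7,fy=7,interpolation=2))
plan([(.5424,-.3112,.007,26.5)])
```

```text
[ 0.54186522 -0.31301463  0.00884489] [ 0.31746628 -0.02507359 -0.26760424]
coltop [0.51250749 0.13441024 0.112     ]
[0.011, -0.017, 0.023, 0.0, 0.0, -0.001]
```

View pics/c2.png

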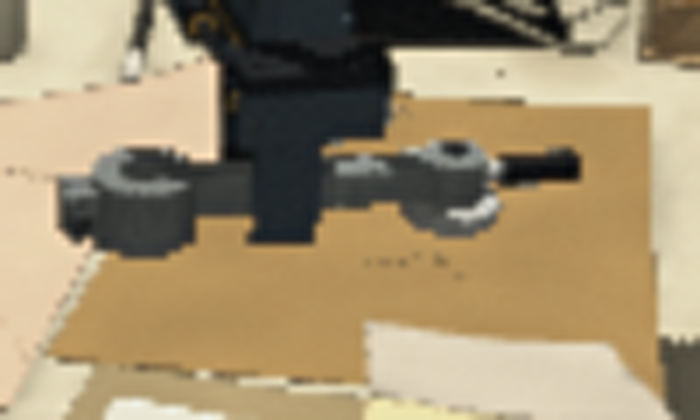

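The fingers straddle the web between the hub (145,200) and the boss (450,160). Closing and lifting slightly to check the balance.

Call:
{"fn": "drive_tool", "kwargs": {
  "moves": [0.01, -0.02, 0.02, 0, 0, 0, 0.01, -0.02, 0.02, 0, 0, 0, 0.01, -0.02, 0.02, 0, 0, 0, 0.01, -0.02, 0.02, 0, 0, 0, 0.01, -0.02, 0.02, 0, 0, 0],
  "gripper": 15
}}

```text
time: 12.78
tool_pos: [0.5419, -0.3109, 0.0071]
orientation: [0.974, 0.228, 0.0, 0.0]
force: [-0.2, -0.3, 1.1]
finger_gap: 0.0222
gripper_force: 29.9
```

Call:
{"fn": "drive_tool", "kwargs": {
  "moves": [0, 0, 0, 0, 0, 0, 0, 0, -0.05, 0, 0, 0, 0, 0, -0.1, 0, 0, 0, 0, 0, -0.2, 0, 0, 0, 0, 0, -0.2, 0, 0, 0]
}}

```text
time: 13.4
tool_pos: [0.5426, -0.3113, 0.0281]
orientation: [0.974, 0.228, 0.001, 0.001]
force: [0.3, -0.6, -6.0]
finger_gap: 0.0221
gripper_force: 29.9
```

Run:
```python
from h import *
s=bot.sense();print(s['tool_pos'],s['force'],s['ft_torque'],s['finger_gap'])
r=R.from_quat(s['orientation']);print('tool frame',r.inv().apply(s['ft_torque']),r.inv().apply(s['force']),r.as_euler('ZYX',degrees=True))
```

```text
[ 0.54258062 -0.31129859  0.02808798] [ 0.26255195 -0.63233497 -5.95576592] [0.00027172 0.00469852 0.01015942] 0.0220884669874345
tool frame [ 0.00234394 -0.00406732 -0.01016497] [-0.05328636  0.67071521  5.95711595] [ 2.63800155e+01 -7.25091860e-02  1.79880429e+02]
```

Run:
```python
from h import *
s=bot.sense()['tool_pos'];a=(s[0],s[1],.115,26.4);b=(s[0],s[1],.2,26.4)
plan([a,b]+line(b,(.5097,.0745,.2,87.4),5))
```

```text
[0.001, 0.002, -0.869, 0.001, 0.0, 0.0] 
[0.001, -0.001, -0.85, 0.0, 0.0, 0.0] 
[0.284, -0.721, 0.001, 0.0, 0.0, -0.068] 
[0.43, -0.643, 0.001, 0.0, 0.0, -0.068] 
[0.557, -0.538, 0.001, 0.0, -0.001, -0.067] 
[0.657, -0.41, -0.001, 0.0, 0.0, -0.068] 
[0.729, -0.261, 0.0, 0.0, 0.0, -0.068]
```

Call:
{"fn": "drive_tool", "kwargs": {
  "moves": [0, 0, -0.15, 0, 0, 0, 0, 0, -0.35, 0, 0, 0, 0, 0, -0.55, 0, 0, 0, 0, 0, -0.75, 0, 0, 0, 0, 0, -0.85, 0, 0, 0]
}}

```text
time: 14.02
tool_pos: [0.5424, -0.3111, 0.1139]
orientation: [0.974, 0.228, 0.001, 0.001]
force: [0.6, -0.4, -5.0]
finger_gap: 0.0219
gripper_force: 29.9
```

Call:
{"fn": "drive_tool", "kwargs": {
  "moves": [0, 0, -0.2, 0, 0, 0, 0, 0, -0.4, 0, 0, 0, 0, 0, -0.6, 0, 0, 0, 0, 0, -0.8, 0, 0, 0, 0, 0, -0.87, 0, 0, 0]
}}

```text
time: 14.65
tool_pos: [0.5421, -0.311, 0.2002]
orientation: [0.974, 0.228, 0.001, 0.001]
force: [0.8, -0.3, -5.6]
finger_gap: 0.0217
gripper_force: 29.9
```

Call:
{"fn": "drive_tool", "kwargs": {
  "moves": [0.05, -0.14, 0, 0, 0, -0.014, 0.11, -0.29, 0, 0, 0, -0.027, 0.17, -0.43, 0, 0, 0, -0.041, 0.23, -0.58, 0, 0, 0, -0.054, 0.284, -0.72, 0, 0, 0, -0.068]
}}

```text
time: 15.28
tool_pos: [0.5351, -0.2323, 0.1989]
orientation: [0.943, 0.332, -0.0, -0.0]
force: [0.2, -0.5, -4.9]
finger_gap: 0.0221
gripper_force: 29.9
```

Call:
{"fn": "drive_tool", "kwargs": {
  "moves": [0.08, -0.13, 0, 0, 0, -0.014, 0.17, -0.26, 0, 0, 0, -0.027, 0.26, -0.39, 0, 0, 0, -0.041, 0.34, -0.52, 0, 0, 0, -0.054, 0.43, -0.64, 0, 0, 0, -0.068]
}}

```text
time: 15.9
tool_pos: [0.5288, -0.1559, 0.199]
orientation: [0.902, 0.431, 0.0, 0.0]
force: [0.3, -1.0, -4.8]
finger_gap: 0.0218
gripper_force: 29.9
```

Call:
{"fn": "drive_tool", "kwargs": {
  "moves": [0.11, -0.11, 0, 0, 0, -0.014, 0.22, -0.22, 0, 0, 0, -0.027, 0.33, -0.32, 0, 0, 0, -0.041, 0.45, -0.43, 0, 0, 0, -0.054, 0.56, -0.54, 0, 0, 0, -0.067]
}}

```text
time: 16.52
tool_pos: [0.5224, -0.0783, 0.199]
orientation: [0.852, 0.523, 0.0, 0.0]
force: [1.2, 0.5, -6.0]
finger_gap: 0.0221
gripper_force: 29.9
```

Call:
{"fn": "drive_tool", "kwargs": {
  "moves": [0.13, -0.08, 0, 0, 0, -0.014, 0.26, -0.16, 0, 0, 0, -0.027, 0.39, -0.25, 0, 0, 0, -0.041, 0.53, -0.33, 0, 0, 0, -0.054, 0.66, -0.41, 0, 0, 0, -0.068]
}}

```text
time: 17.15
tool_pos: [0.5159, -0.0008, 0.199]
orientation: [0.792, 0.611, 0.0, 0.0]
force: [-0.1, -0.2, -5.1]
finger_gap: 0.022
gripper_force: 29.9
```

Call:
{"fn": "drive_tool", "kwargs": {
  "moves": [0.15, -0.05, 0, 0, 0, -0.014, 0.29, -0.1, 0, 0, 0, -0.027, 0.44, -0.16, 0, 0, 0, -0.041, 0.6, -0.21, 0, 0, 0, -0.054, 0.73, -0.26, 0, 0, 0, -0.068]
}}

```text
time: 17.77
tool_pos: [0.5095, 0.0765, 0.199]
orientation: [0.722, 0.692, 0.0, 0.0]
force: [0.1, -0.1, -4.4]
finger_gap: 0.0221
gripper_force: 29.9
```

Run:
```python
from h import *
s=bot.sense();print(s['tool_pos'],s['force'],s['ft_torque'],R.from_quat(s['orientation']).as_euler('ZYX',degrees=True))
a=snap('top','x6.png');b=snap('side','x7.png');c=cv2.imread('pics/x3.png')[:,:,::-1]
q=np.zeros((560,780,3),np.uint8)
f=lambda i,k:cv2.resize(i,None,fx=k,fy=k,interpolation=2)
q[:280,:280]=f(c[165:235,195:265],4);q[280:,:360]=f(a[165:235,195:285],4);q[:560,365:765]=f(b[110:250,220:320],4)
cv2.imwrite('pics/c3.png',q[:,:,::-1])
```

```text
[0.50945465 0.07646386 0.19895053] [ 0.05357813 -0.08107521 -4.41707615] [-0.00503968 -0.08346156 -0.02130166] [ 8.75856413e+01 -3.22298268e-04  1.79991115e+02]
```

View pics/c3.png

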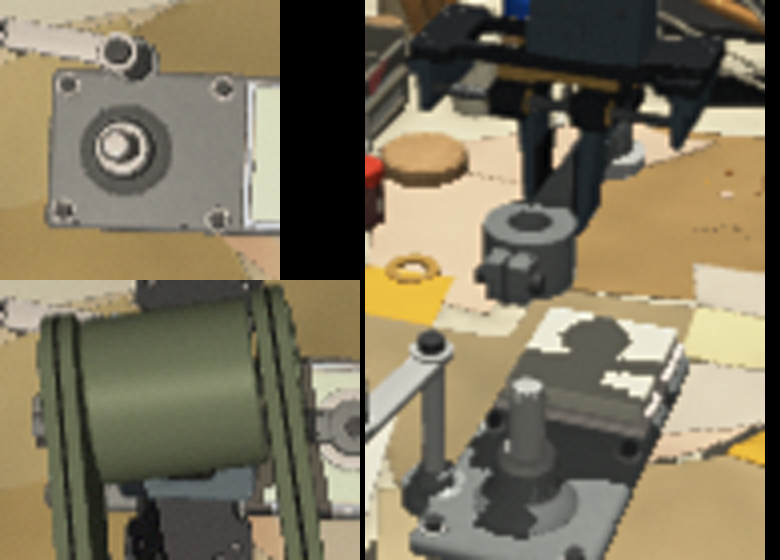

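Top crop: the column top is at (119,145) and the foot boss at (350,426). Side crop: the bore is at (531,221) and the column top at (527,385), so it is nearly aligned.

Run:
```python
from h import *
s=bot.sense();p=s['tool_pos'];zu=p[2]-.0071
print('coltop T',onz('top',224.35,200.85,.112),'S',onz('side',220+162/4-.4,110+385/4-.4,.112))
print('shoulder T(.060?)',onz('top',195+126/4-.4,165+149/4-.4,.018))
bs=onz('side',220+166/4-.4,110+221/4-.4,zu+.04)
print('bore S',bs,'boss T',onz('top',282.1,201.1,zu+.037))
y=np.radians(-92.4);e=np.array([np.cos(y),np.sin(y)])
print('bore expected',p[:2]-.064*e,'boss exp',p[:2]+.101*e, 'padcentre',C+.15*e)
```

```text
coltop T [0.51238124 0.13682279 0.112     ] S [0.51318538 0.14277683 0.112     ]
shoulder T(.060?) [0.51352398 0.13941009 0.018     ]
bore S [0.51096448 0.14554678 0.23180765] boss T [ 0.50550979 -0.02115378  0.22880765]
bore expected [0.51200172 0.14073286] boss exp [ 0.50509224 -0.02412241] padcentre [ 0.50621865 -0.01086842]
```

Call:
{"fn": "drive_tool", "kwargs": {
  "moves": [-0.03, 0.01, 0, 0, 0, 0, -0.03, 0.01, 0.1, 0, 0, 0, -0.03, 0.01, 0.2, 0, 0, 0, -0.03, 0.01, 0.3, 0, 0, 0, -0.03, 0.01, 0.3, 0, 0, 0]
}}

```text
time: 18.5
tool_pos: [0.5095, 0.072, 0.1676]
orientation: [0.723, 0.691, -0.001, -0.001]
force: [0.2, 0.3, -4.7]
finger_gap: 0.0219
gripper_force: 29.9
```

Call:
{"fn": "drive_tool", "kwargs": {
  "moves": [0, 0, 0.08, 0, 0, 0, 0, 0, 0.16, 0, 0, 0, 0, 0, 0.22, 0, 0, 0, 0, 0, 0.25, 0, 0, 0, 0, 0, 0.25, 0, 0, 0]
}}

```text
time: 19.12
tool_pos: [0.5103, 0.0723, 0.1438]
orientation: [0.723, 0.691, -0.0, -0.0]
force: [0.0, 0.8, -5.2]
finger_gap: 0.0215
gripper_force: 29.9
```

Run:
```python
from h import *
s=bot.sense();print(s['tool_pos'],s['force'],s['ft_torque'],R.from_quat(s['orientation']).as_euler('ZYX',degrees=True))
b=snap('side','x8.png')
cv2.imwrite('pics/c4.png',cv2.resize(b[130:250,220:340,::-1],None,fx=5,fy=5,interpolation=2))
```

```text
[0.51027397 0.07226746 0.14375402] [ 0.02741848  0.76442247 -5.15703586] [-0.01903869 -0.0945305   0.01129375] [ 8.74039239e+01  8.57874937e-03 -1.79984235e+02]
```

View pics/c4.png

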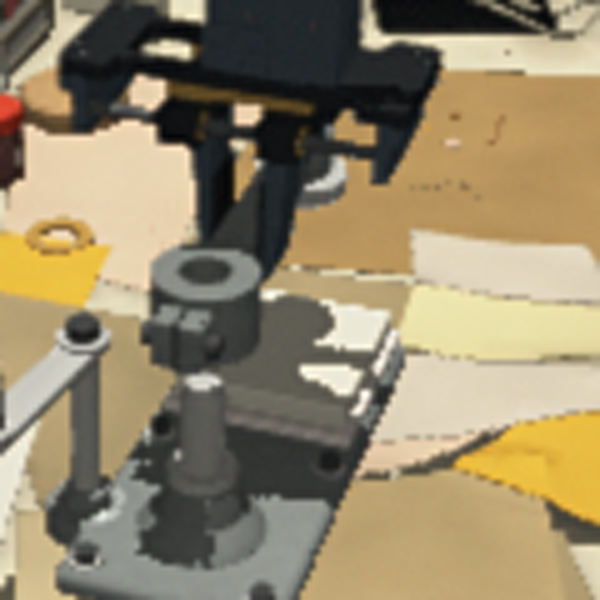

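The bore is at (206,270) and the column top at (205,381), with the foot ring around (325,180). I'll check these against the expected projections, including level.

Run:
```python
from h import *
s=bot.sense();p=s['tool_pos'];zu=p[2]-.0071;print(p,zu-.112)
f=lambda u,v,z:onz('side',220+u/5-.4,130+v/5-.4,z)
b=f(206,270,zu+.04);c=f(205,381,.112);print(b,c,b-c)
y=np.radians(-92.5);e=np.array([np.cos(y),np.sin(y)])
bx=p[:2]-.064*e;print('exp bore',bx)
for n,d,z in[('bore',0,.04),('foot',.165,0),('bosstop',.165,.037),('hend',.234,.025)]:
    q=proj('side',[*(bx+d*e),zu+z]);print(n,(q-[220,130]+.4)*5)
a=snap('top','x9.png');hs=cv2.cvtColor(a,cv2.COLOR_RGB2HSV)
cv2.imwrite('pics/c5.png',cv2.resize(a[165:235,195:335,::-1],None,fx=5,fy=5,interpolation=2))
for n,d,z in[('bosstop',.165,.037),('hend',.234,.025)]: print(n,(proj('top',[*(bx+d*e),zu+z])-[195,165]+.4)*5)
```

```text
[0.51045192 0.07230299 0.14398506] 0.024885064228143197
[0.51258032 0.14074314 0.17688506] [0.51204169 0.14219164 0.112     ] [ 0.00053863 -0.00144851  0.06488506]
exp bore [0.51324356 0.13624207]
bore [207.30436231 265.19520382]
foot [300.28375977 183.17931307]
bosstop [302.61297187 125.44761217]
hend [334.85259218  93.35205556]
bosstop [446.2480643  185.89231063]
hend [571.89302628 191.53205436]
```

View pics/c5.png

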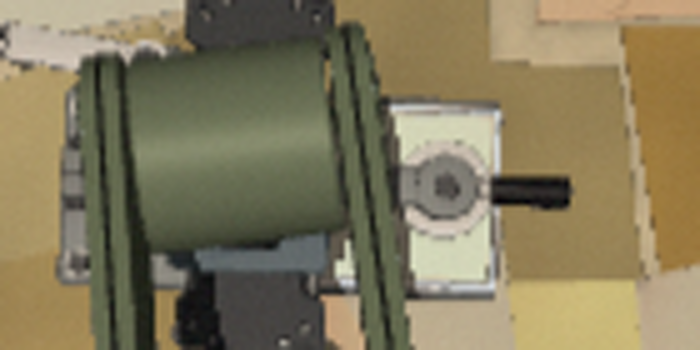

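The foot boss at (446,186) and handle end at (570,191) match their expected projections. I'll nudge 1.5 mm, settle and hand in.

Call:
{"fn": "drive_tool", "kwargs": {
  "moves": [0.015, 0, 0, 0, 0, 0, 0.015, 0, 0, 0, 0, 0, 0.015, 0, 0, 0, 0, 0, 0.015, 0, 0, 0, 0, 0, 0.015, 0, 0, 0, 0, 0]
}}

```text
time: 19.85
tool_pos: [0.5104, 0.0738, 0.1439]
orientation: [0.723, 0.691, -0.0, 0.0]
force: [0.5, 0.4, -5.0]
finger_gap: 0.0219
gripper_force: 29.9
```

Call:
{"fn": "drive_tool", "kwargs": {
  "moves": [0, 0, 0, 0, 0, 0, 0, 0, 0, 0, 0, 0, 0, 0, 0, 0, 0, 0, 0, 0, 0, 0, 0, 0, 0, 0, 0, 0, 0, 0]
}}

```text
time: 20.48
tool_pos: [0.5104, 0.0738, 0.1439]
orientation: [0.723, 0.691, -0.0, 0.0]
force: [0.1, -0.4, -5.4]
finger_gap: 0.0216
gripper_force: 29.9
```

```bash
python3 -c "
from h import *
s=bot.sense();print(s['tool_pos'],abs(s['qvel']).max());print(job.finish_job())"
```

```text
[0.51042988 0.07375603 0.14394319] 0.0014001418190286046
the job is handed in; nothing more can be done
None
```

I swung the strap aside to about 1.7 rad and handed the job in at about 20 s, holding the beam level and still at its balance point: by my measurements its bore is within about 2 mm of the column axis, its underside about 25 mm above the column top and its foot over the pad, about 15 mm past the centre towards the handle, as the given dimensions require.

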